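# Hang the lift-off door on the dust box and open its suction

## Task

Get the dust box ready for blowing off the model inside it: take the door out of its stand and hang it on the box's two hinge pins, standing well open with both knuckles fully down, then swing it shut against the bumpers. After that turn the suction collar on the roof clockwise to its stop, and leave the models, the tin and the handpiece where they are.

Things in the scene. Friction and masses are not known exactly. Their poses are not given: they have to be found in the camera images.
- dust_box: Fixed white box on an aluminium floor plate, 130 mm deep (x), 120 wide (y), roof top 104 mm over the bench, open at the front (-x, to the robot), walls end at x = -65. Origin: centre of its underside; z up. Two steel hinge pins stand one above the other at the front left, on one upright axis at x = -75, y = +68. Two rubber bumpers project 5 mm from the front edge at the right (y = -56).
- lower_pin_seat (a point): Lower hinge pin: point on its axis at the top of its shoulder (19 mm across), 22 mm over the bench, where the knuckle rests. The pin is 10 mm thick and rises 22 mm above this, the last 9 mm tapering to 4 mm. Shoulder and bracket reach 8 mm below. Axes as the box.
- upper_pin_seat (a point): The same point on the upper hinge pin, an identical pin 62 mm higher on the same axis. So the door must be brought in sideways from the front, raised 23 to 36 mm above its seated height, then lowered on both pins together.
- door: Loose lift-off door, about 0.2 kg: aluminium frame, clear pane, 10 mm thick. Origin: on the hinge axis at the underside of the lower knuckle; z up, x normal to the door. Panel y = -12 to -128 mm, z = -8 to +88. Shut, its yaw equals the box's; open by A it is the box's yaw minus A. Starts upright in the stand's slot (lift 35 mm to leave it). Hung, it swings easily, stays put, sags up to 3 degrees.
- door_tab (a point): Grip point in the tab on the door's top edge: tab y = -36 to -96 mm, z = 86 to 126 in the door frame; this point at y = -66, z = 114, 12 mm below the tab's top. Grip across its 10 mm thickness (door x). Hung, it is 32 mm above the box's roof, so a gripper can hold it from above through hanging and shutting. Axes as the door.
- lower_knuckle (a point): Centre of the underside of the door's lower knuckle, a steel ring 21 mm outside, 12.4 mm bore, 16 mm tall. The door's origin. Axes as the door.
- upper_knuckle (a point): The same point of the upper knuckle, 62 mm above the lower.
- door_stand: Fixed wooden stand, foot 90 x 74 mm, 8 mm thick, with two upright boards 70 mm long, 40 mm high over the bench, 12 mm apart, in which the door stands. Origin: centre of its underside; y along the slot; same yaw as the parked door.
- collar (a joint): Turn of the suction collar on the box's roof, rad: grows clockwise seen from above, 0 to the end stop at 1.25, where the collar's steel nose points to the front of the box and meets the small steel stop block. Starts between 0 and 0.35. It clicks every 0.25 rad and needs about 0.1 N m. A shelf hangs beyond it (front edge x = 0.62, underside z = 0.52 in the world): do not rise far above the collar.
- collar_grip (a point): Point on the collar's upright axis, 4 mm below its top. The collar is a black ring 54 mm across (56 over ribs), from 4 to 34 mm over the roof, round a fixed grey stub 42 mm across that ends 46 mm over the roof. Its nose sticks out 16 mm, up to 13 mm over the roof; the stop block is 10 mm high: keep fingertips 14 mm or more over the roof.
- arch_model: Plaster arch model, 59 x 62 x 31 mm, inside the box on its floor; leave it. Origin: centre of its underside.
- spare_model: White plaster arch model, 59 x 62 x 31 mm, on the grey slab right of the box; leave it.
- wax_tin: Round tin, 56 mm across and 25 mm high, on the bench beyond the stand; leave it.
- handpiece: Black handpiece, 92 mm long, 17 mm thick, lying on the grey slab (10 mm above the bench) right of the box; leave it.

How it is judged:
By the outcome, as a careful person would: the job done as asked, in the order asked, and still so for the second after the job is handed in, with the robot touching nothing.
It also fails if it takes over 61 s, if anything falls off the work surface, if the arm or the gripper's body presses on something with over 40 N, if the wrist force passes 120 N, or if a joint passes its speed limit or range.

## Robot

A 6-joint arm with a two-finger parallel gripper is mounted at the origin on a cart in front of the work surface, level with it; the furniture and walls round the work are solid. World frame = base frame: x ahead of the robot, y to its left, z up, the work surface at z = 0. Lengths are in m, angles in degrees, forces in N, time in s.
With the tool pointing down it reaches from about 0.375 to 0.9 m from the base axis. Payload 3.1 kg.
Tool frame: the origin (TCP) lies on the centre line of the jaws, within the pads' length; the fingertips stand finger_overhang ahead of it and the grasp point (between the pads) lies 5 mm behind it (finger_overhang is the distance from the TCP to the fingertips, in m); z points along the fingers, y is the line along which they close (so a half turn about z gives the same grasp; the last joint's range is limited). The gripper opens to 87 mm and grips with 3 to 60 N. Pads are 19 mm wide; open, the fingers measure 117 mm over their backs; the gripper's body (75 mm by 190 mm) begins 51 mm behind the grasp point.
Start: joints at [59.96, 30.224, 82.088, -0, 67.689, -10.227], TCP at [0.212, 0.588, 0.198] pointing down, gripper open.
Joint ranges: [-176.69, 176.69], [-43.24, 126.21], [12.49, 139.97], [-82, 262], [0, 151.66], [-163.58, 163.58]. Speed limits (degrees/s): [159.86, 159.86, 180, 180, 180, 180].

## Interface

Orientations are given as a 3x3 rotation matrix whose columns are the frame's x, y, z axes.
In Python, from rig import read_state, capture, calibration, hand_in, finger_overhang gives the robot as it stands.
- The arm moves only by the tool send_rows, never from a script. Its argument "plan" is a list of rows, each a list of 5 numbers: the closure in counts, from 0 (fully open) to 255 (shut), then the shift along the tool's x, y, z in m, then the turn about the tool's z in rad. A call has 1 to 20 rows; each row shifts and turns the commanded pose from where the row before left it, along the tool's axes as they then stand; what a row does not reach is not made up. A row lasts 1/12 s, in which the tool goes at most 41.7 mm and 7.16 degrees, less where a joint would pass 70% of its speed; a pose out of reach is approached as far as the arm can. A call is refused whole if a number of a shift passes 0.0417 or a number of a turn 0.125, either way. A call with a gripper value outside its range is refused whole. The fingers move at their own pace and stop on an object; the grip force is fixed at half the most. Time passes only in rows, so rows that do not move let the fingers close. It gives the time, the measured TCP pose, the force, the opening and the grip force at its end, in the units of the state.
- read_state(): the state, without advancing time (a new reading comes with each control period).
- capture(name): name is "scene" or "side" or "wrist"; returns (picture, depth): 384x512x3 uint8, blue, green, red; 384x512 float32, m along the optical axis (not along the pixel's ray), 0 where there is no reading.
- calibration(name): a dict with "fx", "fy", "cx", "cy" (pixels), "dist_coeffs" ([k1, k2, p1, p2, k3] as OpenCV has them; the pictures are not rectified), "xyz" and "rotation" of the camera in the world. Camera axes: x right, y down, z forward; pixel columns grow to the right and rows downward; lengths in m; the calibration is good to about 2 mm. A picture is of the moment at which its call begins: read the wrist's pose just before it. calibration takes no time and is no camera call; for the wrist camera it gives the pose at the moment of the call.
- hand_in(): hands the job in; it is judged then, once.
The state is a dict: "time_s": time; "joint_positions": joint angles; "qvel": joint speeds; "tau": joint torques, N m; "position": TCP position; "tcp_rot": TCP orientation; "force": force on the tool from outside, world axes, zero at the start; "moment": the same for the moment, N m; "opening": opening from 0.0 (shut) to 1.0 (fully open); "grasp_force": force on a finger pad.
Only numpy, scipy, OpenCV 4.12 (cv2) and the standard library are available. Lean on these libraries where they do the work, as an engineer would, in place of code of your own. Each camera call takes 0.05 s, during which the arm holds its last target. There are 200 camera calls.

## Working session

There is one attempt and no reset: what is moved stays moved. The work goes in short steps, Python scripts to look and compute and a tool call to move; the robot and the scene stay as the last step left them, time stands still between calls to the robot, and variables do not carry over. Pictures are saved under pics/ and viewed, at most 10 in all, crops included, and the job is handed in when it is done.

Besides the shell and the picture viewer there is one more tool, called as name(argument=value, ...) on one line, values as JSON. send_rows: Moves the arm, as the interface text tells. Its arguments: {"type":"object","properties":{"plan":{"type":"array","items":{"type":"array","items":{"type":"number"}}}},"required":["plan"]}

```bash
mkdir -p pics; ls; cat > h.py <<'E'
import numpy as np, cv2
from rig import *
def snap(n,f=None):
    c=calibration(n); im,d=capture(n)
    np.savez('last_%s.npz'%n,im=im,d=d,**{k:np.array(v) for k,v in c.items()})
    if f: cv2.imwrite('pics/'+f,im)
    return c,im,d
def ray(c,uv):
    K=np.array([[c['fx'],0,c['cx']],[0,c['fy'],c['cy']],[0,0,1.]])
    p=cv2.undistortPoints(np.array(uv,float).reshape(-1,1,2),K,np.array(c['dist_coeffs'],float)).reshape(-1,2)
    return np.array(c['xyz']),np.c_[p,np.ones(len(p))]@np.array(c['rotation']).T
def onz(c,uv,z):
    o,r=ray(c,uv); return o+r*((z-o[2])/r[:,2])[:,None]
def cloud(c,d):
    v,u=np.mgrid[:384,:512]
    o,r=ray(c,np.c_[u.ravel(),v.ravel()])
    return (o+r*d.reshape(-1,1)).reshape(384,512,3)
E
python3 - <<'E'
from h import *
s=read_state(); print(s['time_s'],s['position'],s['tcp_rot'],finger_overhang)
for n in('scene','side','wrist'):
    c,im,d=snap(n,n+'0.png'); print(n,c['xyz'],np.round(c['rotation'],3).tolist())
E
```

```text
pics
0.0 [0.2114026  0.58731979 0.19715647] [[-9.40812035e-01  3.38926980e-01 -1.10355577e-03]
 [ 3.38928546e-01  9.40810206e-01 -1.89651462e-03]
 [ 3.95456559e-04 -2.15829033e-03 -9.99997593e-01]] 0.014
scene [-0.31358121 -0.44255754  0.79504379] [[0.465, -0.539, 0.702], [-0.885, -0.296, 0.359], [0.014, -0.789, -0.615]]
side [-0.15614816 -1.07861689  0.62142992] [[0.853, -0.207, 0.479], [-0.522, -0.33, 0.787], [-0.005, -0.921, -0.389]]
wrist [0.13363123 0.61667485 0.38449599] [[0.338, 0.899, 0.28], [0.941, -0.323, -0.102], [-0.001, 0.298, -0.955]]
```

View pics/scene0.png

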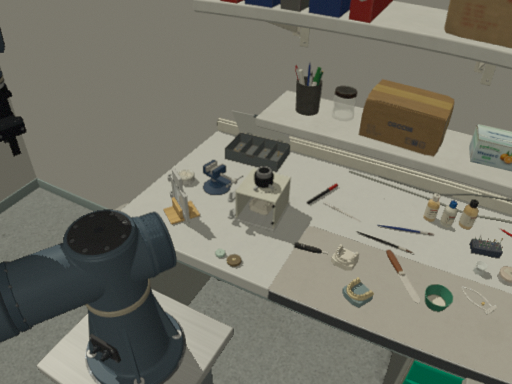

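View pics/wrist0.png

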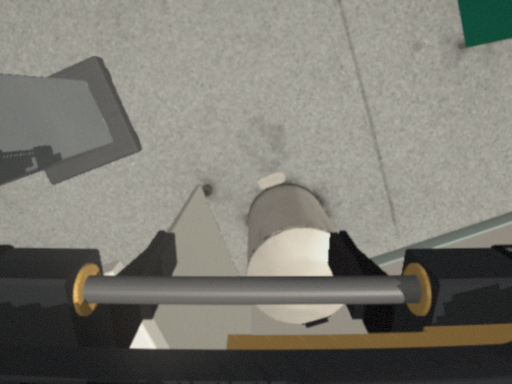

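View pics/side0.png

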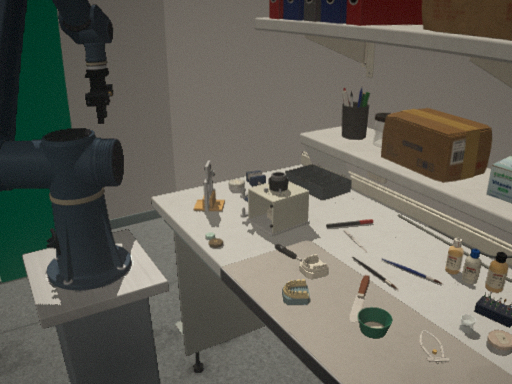

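The scene view shows the stand (orange foot near 182,212, door upright at 180,190), the box at about (263,197) with the collar at (264,177). The side view shows the door at (209,185) and the box at (279,207). The wrist camera is off the bench and sees only floor. Next I'll get coarse positions from depth.

```bash
python3 - <<'E'
from h import *
for n,(x0,x1,y0,y1) in {'scene':(150,310,140,260),'side':(180,340,140,260)}.items():
    L=np.load('last_%s.npz'%n); c={k:L[k] for k in L.files}; P=cloud(c,c['d']); im=c['im']
    hsv=cv2.cvtColor(im,cv2.COLOR_BGR2HSV); m=np.zeros(im.shape[:2],bool); m[y0:y1,x0:x1]=1; m&=c['d']>0
    o=m&(hsv[...,0]>8)&(hsv[...,0]<25)&(hsv[...,1]>110)
    q=P[o]; q=q[(q[:,2]<.02)&(q[:,0]>.3)]; print(n,'orange',len(q),np.median(q,0),q.min(0),q.max(0),cv2.minAreaRect(q[:,:2].astype(np.float32)))
    for lo,hi in((.097,.111),(.125,.16)):
        t=m&(P[...,2]>lo)&(P[...,2]<hi); k,lab,st,ce=cv2.connectedComponentsWithStats(t.astype(np.uint8))
        for i in range(1,k):
            if st[i,4]>15:
                q=P[lab==i]; print(n,lo,st[i].tolist(),np.median(q,0).round(3),q.min(0).round(3),q.max(0).round(3),cv2.minAreaRect(q[:,:2].astype(np.float32)))
    crop=cv2.resize(im[y0:y1,x0:x1],None,fx=4.6,fy=4.6,interpolation=cv2.INTER_CUBIC)[:540,:740]
    cv2.imwrite('pics/crop_%s.png'%n,crop)
E
```

```text
scene orange 295 [0.40101399 0.16956848 0.00773742] [ 3.63152864e-01  1.21194444e-01 -3.44398993e-05] [0.46676119 0.22500057 0.01958684] ((0.41511136293411255, 0.1716938018798828), (0.07191445678472519, 0.08684515953063965), 54.59941864013672)
scene 0.097 [236, 167, 54, 36, 855] [ 0.518 -0.051  0.104] [ 0.472 -0.097  0.097] [0.607 0.028 0.111] ((0.539818525314331, -0.034340523183345795), (0.13221754133701324, 0.11740996688604355), 4.991402626037598)
scene 0.097 [170, 175, 18, 24, 77] [0.402 0.152 0.103] [0.382 0.123 0.097] [0.449 0.221 0.111] ((0.4166894555091858, 0.17364345490932465), (0.11566174775362015, 0.009899658150970936), 58.010990142822266)
scene 0.125 [254, 166, 20, 17, 256] [ 0.53  -0.039  0.141] [ 0.512 -0.06   0.125] [ 0.561 -0.009  0.154] ((0.5356000065803528, -0.03407200425863266), (0.04890795797109604, 0.05121079087257385), 3.2252955436706543)
scene 0.125 [172, 169, 10, 15, 76] [0.414 0.17  0.138] [0.4   0.149 0.125] [0.434 0.202 0.142] ((0.41836971044540405, 0.17541687190532684), (0.06134404242038727, 0.010152864269912243), 56.42897415161133)
side orange 177 [0.41918
[... 535 characters left out ...]
480819702), (0.11053448170423508, 0.010753939859569073), 54.84746551513672)
side 0.097 [248, 181, 61, 23, 643] [ 0.521 -0.062  0.105] [ 0.471 -0.103  0.097] [0.609 0.026 0.111] ((0.5392091274261475, -0.03626950830221176), (0.13218875229358673, 0.12386208027601242), 5.7585601806640625)
side 0.125 [204, 161, 7, 11, 50] [0.414 0.163 0.137] [0.398 0.149 0.126] [0.436 0.199 0.143] ((0.41826900839805603, 0.17294158041477203), (0.05715625360608101, 0.010669929906725883), 53.25434875488281)
side 0.125 [269, 172, 19, 14, 234] [ 0.531 -0.049  0.14 ] [ 0.511 -0.064  0.125] [ 0.564 -0.013  0.154] ((0.5356329083442688, -0.042259637266397476), (0.04364095628261566, 0.05093516409397125), 57.48576736450195)
```

View pics/crop_scene.png

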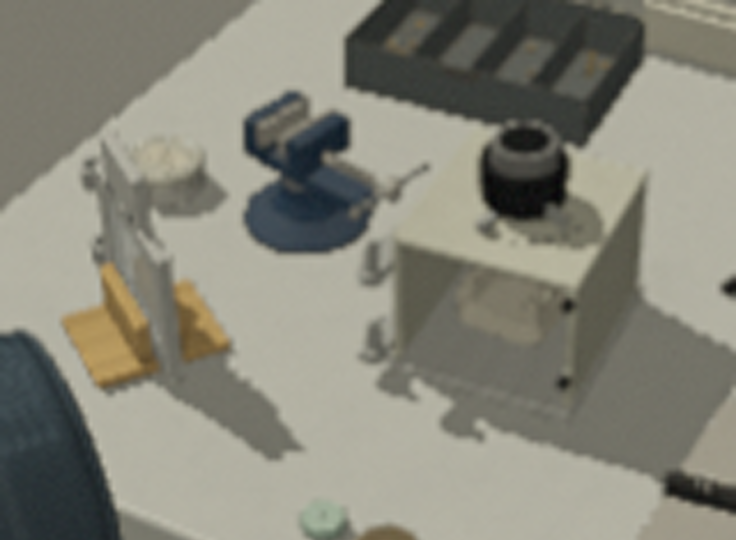

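The crop shows the door with its knuckles at the far left end (95,175 and 100,250) and its tab nearest the camera. The box's two pins are at its left front (375,262 and 375,342), the bumpers at (567,305 and 563,383), and the collar nose points to about (488,228). I'll go over the hanging place to look at the pins with the wrist camera.

send_rows(plan=[[0,-0.0186,-0.0243,-0.0015,0],[0,-0.0186,-0.0243,-0.0015,0],[0,-0.0186,-0.0243,-0.0015,0],[0,-0.0186,-0.0243,-0.0015,0],[0,-0.0186,-0.0243,-0.0015,0],[0,-0.0186,-0.0243,-0.0015,0],[0,-0.0186,-0.0243,-0.0015,0],[0,-0.0186,-0.0243,-0.0015,0],[0,-0.0186,-0.0243,-0.0015,0],[0,-0.0186,-0.0243,-0.0015,0],[0,-0.0186,-0.0243,-0.0015,0],[0,-0.0186,-0.0243,-0.0015,0],[0,-0.0186,-0.0243,-0.0015,0],[0,-0.0186,-0.0243,-0.0015,0],[0,-0.0186,-0.0243,-0.0015,0],[0,-0.0186,-0.0243,-0.0015,0],[0,-0.0186,-0.0243,-0.0015,0],[0,-0.0186,-0.0243,-0.0015,0],[0,-0.0186,-0.0243,-0.0015,0],[0,-0.0186,-0.0243,-0.0015,0]])

```text
time_s: 1.82
position: [0.3971, 0.0032, 0.2282]
tcp_rot: [[-0.941, 0.339, 0.0], [0.339, 0.941, 0.0], [0.0, 0.0, -1.0]]
force: [0.8, 0.4, -0.4]
opening: 0.996
grasp_force: 0.0
```

send_rows(plan=[[0,0,0,0,0.122],[0,0,0,0,0.122],[0,0,0,0,0.122],[0,0,0,0,0.122],[0,0,0,0,0.122],[0,0,0,0,0.122],[0,0,0,0,0.122],[0,0,0,0,0.122],[0,0,0,0,0.122],[0,0,0,0,0.122],[0,0,0,0,0.122],[0,0,0,0,0.122],[0,0,0,0,0.122],[0,0,0,0,0.122],[0,0,0,0,0.122],[0,0,0,0,0.122],[0,0,0,0,0.122],[0,0,0,0,0.122],[0,0,0,0,0.122],[0,0,0,0,0]])

```text
time_s: 3.48
position: [0.3969, 0.0047, 0.2281]
tcp_rot: [[0.889, 0.458, -0.0], [0.458, -0.889, 0.0], [-0.0, -0.0, -1.0]]
force: [0.0, -0.7, 0.5]
opening: 1.001
grasp_force: 0.0
```

```bash
python3 - <<'E'
from h import *
s=read_state(); print(s['time_s'],s['position'],np.degrees(np.arctan2(s['tcp_rot'][1][1],s['tcp_rot'][0][1])))
c,im,d=snap('wrist','wrist1.png'); print(c['fx'],c['xyz'],c['dist_coeffs'])
E
```

```text
3.4833 [0.39687258 0.00472091 0.22806207] -62.742418020610145
315.7923981419869 [0.46958967 0.04347249 0.41524994] [-0.0541531  0.         0.         0.         0.       ]
```

View pics/wrist1.png

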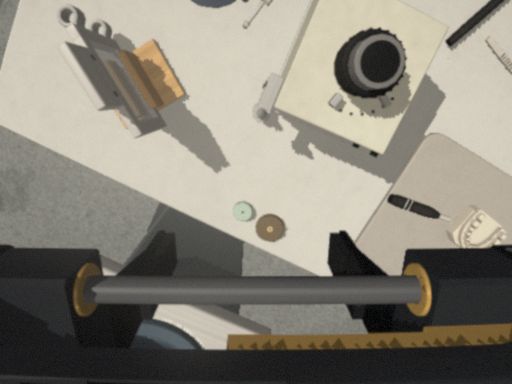

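The wrist view shows all I need: upper pin at about (263,112), roof corners (277,92), (376,153), (446,30), collar (372,62) with nose at (337,101), door tab at (88,75), knuckles (68,15)/(100,28).

```bash
python3 - <<'E'
from h import *
L=np.load('last_wrist.npz'); c={k:L[k] for k in L.files}; P=cloud(c,c['d']); im=c['im']
def comp(lo,hi,x0,x1,y0,y1,mn=10):
    t=np.zeros((384,512),np.uint8); t[y0:y1,x0:x1]=1; t&=((P[...,2]>lo)&(P[...,2]<hi)&(c['d']>0)).astype(np.uint8)
    k,lab,st,ce=cv2.connectedComponentsWithStats(t)
    for i in range(1,k):
        if st[i,4]>mn:
            v,u=np.where(lab==i); px=np.c_[u,v]; z=np.median(P[lab==i][:,2])
            Q=onz(c,px,z)[:,:2].astype(np.float32); r=cv2.minAreaRect(Q)
            print((lo,hi),st[i].tolist(),'z%.4f'%z,np.round(r[0],4),np.round(r[1],4),round(r[2],2),'mean',Q.mean(0).round(4))
comp(.099,.109,240,470,0,200)     # roof
comp(.134,.150,240,470,0,200)     # collar/stub
comp(.094,.118,240,290,80,140,4)
comp(.118,.15,40,180,0,150)       # tab top
comp(.085,.117,40,180,0,150)      # upper knuckle/panel top
A=cv2.resize(im[0:150,40:200],None,fx=2.5,fy=2.5,interpolation=cv2.INTER_CUBIC)
B=cv2.resize(im[60:135,230:310],None,fx=5,fy=5,interpolation=cv2.INTER_CUBIC)
cv2.imwrite('pics/c2.png',np.hstack([A,B]))
E
```

```text
(0.099, 0.109) [274, 0, 174, 155, 13103] z0.1046 [ 0.5398 -0.0328] [0.1295 0.1201] 4.93 mean [ 0.5365 -0.0321]
(0.099, 0.109) [257, 109, 9, 10, 50] z0.1024 [0.4597 0.0286] [0.0085 0.0077] 27.55 mean [0.4595 0.0286]
(0.134, 0.15) [339, 27, 68, 72, 1499] z0.1385 [ 0.5393 -0.0322] [0.0549 0.0559] 61.25 mean [ 0.5347 -0.0266]
(0.134, 0.15) [360, 45, 8, 6, 11] z0.1497 [ 0.5428 -0.017 ] [0.002  0.0064] 53.85 mean [ 0.5432 -0.017 ]
(0.094, 0.118) [274, 80, 16, 35, 368] z0.1044 [0.4819 0.0185] [0.0312 0.0143] 29.08 mean [0.4823 0.0166]
(0.094, 0.118) [257, 109, 10, 10, 65] z0.1007 [0.4599 0.0281] [0.0085 0.0087] 27.35 mean [0.4598 0.0286]
(0.118, 0.15) [57, 42, 61, 69, 1631] z0.1411 [0.4227 0.1733] [0.0639 0.0193] 55.97 mean [0.4225 0.1735]
(0.085, 0.117) [57, 4, 92, 135, 1909] z0.1030 [0.4259 0.1789] [0.1342 0.0231] 55.12 mean [0.4279 0.1827]
```

View pics/c2.png

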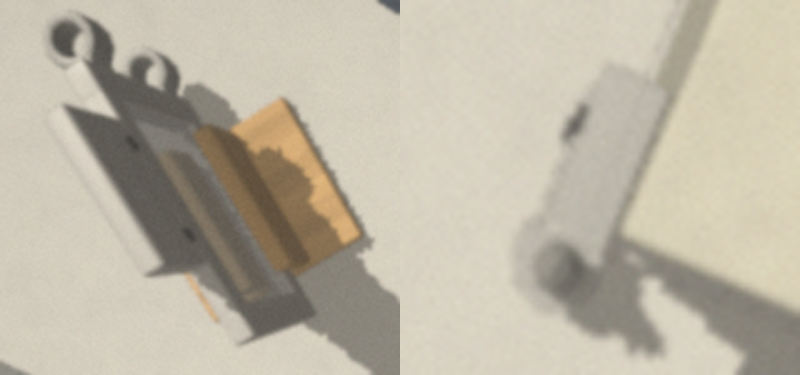

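The crop shows the knuckle rings at crop (73,38) and (150,72), the bright tab-top strip with corners about (48,112), (65,105), (165,268), (147,275), and the upper pin tip as the dark disc at crop (558,268).

```bash
python3 - <<'E'
from h import *
L=np.load('last_wrist.npz'); c={k:L[k] for k in L.files}
t=onz(c,np.array([(48,112),(65,105),(165,268),(147,275)])/2.5+[40,0],.142)[:,:2]; m=t.mean(0)
e=(t[0]+t[1]-t[2]-t[3]); yaw=np.degrees(np.arctan2(-e[0],e[1])); print('tab',m,'len',np.hypot(*e)/2,'yaw',yaw)
print('pin',onz(c,[(230+158/5,60+268/5)],.106))
print('knuckle top',onz(c,[(40+73/2.5,38/2.5)],.094))
for y in(yaw,-34.):
    R=np.array([[np.cos(np.radians(y)),-np.sin(np.radians(y))],[np.sin(np.radians(y)),np.cos(np.radians(y))]])
    print('hinge pred',m+R@[0,.066])
# move from here in tool frame
s=read_state(); R=np.array(s['tcp_rot']); p=np.array(s['position'])
print((R.T@(np.r_[m,.205]-p)).round(4))
E
```

```text
tab [0.42064947 0.17632132] len 0.058854021395736186 yaw -35.3809518533825
pin [[0.45999589 0.02828223 0.106     ]]
knuckle top [[0.45841975 0.23028653 0.094     ]]
hinge pred [0.45886414 0.23013246]
hinge pred [0.4575562 0.2310378]
[ 0.1004 -0.1412  0.0231]
```

send_rows(plan=[[0,0.02,-0.0282,0,0],[0,0.02,-0.0282,0,0],[0,0.02,-0.0282,0,0],[0,0.02,-0.0282,0,0],[0,0.02,-0.0282,0,0],[0,0,0,0,-0.121],[0,0,0,0,-0.121],[0,0,0,0,-0.121],[0,0,0,0,-0.121],[0,0,0,0.02,0],[0,0,0,0.02,0],[0,0,0,0,0],[0,0,0,0,0]])

```text
time_s: 4.62
position: [0.4201, 0.1757, 0.1876]
tcp_rot: [[0.57, 0.821, -0.003], [0.821, -0.57, -0.0], [-0.002, -0.002, -1.0]]
force: [-0.7, 0.6, 0.2]
opening: 0.999
grasp_force: 0.0
```

```bash
python3 - <<'E'
from h import *
s=read_state(); R=np.array(s['tcp_rot']); p=np.array(s['position']); print(p,np.degrees(np.arctan2(R[1,1],R[0,1])),(R.T@(np.array([.4206,.1763,.125])-p)).round(4))
c,im,d=snap('wrist','wrist2.png')
P=(cloud(c,d)-p)@R  # tool frame
for lo,hi in((-.02,.052),):
    t=(d>0)&(P[...,2]>.04)&(P[...,2]<.052)&(abs(P[...,1])<.03)&(P[...,0]>-.05)&(P[...,0]<.06)
    q=P[t]; print(len(q),np.median(q,0),q.min(0),q.max(0),cv2.minAreaRect(q[:,:2].astype(np.float32)))
E
```

```text
[0.42011959 0.1757251  0.18755619] -34.77987411357988 [0.0009 0.0002 0.0626]
952 [ 0.00422632 -0.00095668  0.04530252] [-0.02722367 -0.00630415  0.04289433] [0.03233867 0.00393307 0.05192273] ((0.0025621652603149414, -0.0011946349404752254), (0.00998341292142868, 0.059557653963565826), 89.71757507324219)
```

View pics/wrist2.png

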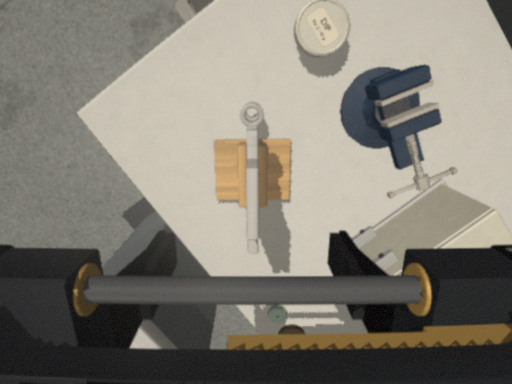

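The wrist view shows the door right in line with the tool: knuckle ring at (252,114), tab running down to (252,250). I'll descend and grip.

send_rows(plan=[[0,0.0025,-0.0012,0.0156,0],[0,0,0,0.0156,0],[0,0,0,0.0156,0],[0,0,0,0.0156,0],[0,0,0,0,0],[255,0,0,0,0],[255,0,0,0,0],[255,0,0,0,0],[255,0,0,0,0],[255,0,0,0,0],[255,0,0,0,0],[255,0,0,0,0],[255,0,0,0,0],[255,0,0,0,0]])

```text
time_s: 5.83
position: [0.4214, 0.1786, 0.1258]
tcp_rot: [[0.572, 0.82, -0.0], [0.82, -0.572, -0.0], [-0.0, 0.0, -1.0]]
force: [0.3, 0.0, 0.8]
opening: 0.398
grasp_force: 0.0
```

send_rows(plan=[[255,0,0,0,0],[255,0,0,0,0],[255,0,0,0,0],[255,0,0,0,0],[255,0,0,0,0],[255,0,0,0,0],[255,0,0,0,0]])

```text
time_s: 6.42
position: [0.4214, 0.1786, 0.1257]
tcp_rot: [[0.572, 0.82, -0.0], [0.82, -0.572, -0.0], [-0.0, -0.0, -1.0]]
force: [0.2, -0.4, -0.9]
opening: 0.009
grasp_force: 0.0
```

```bash
python3 - <<'E'
from h import *
s=read_state(); print(s['opening'],s['grasp_force'],s['position'])
c,im,d=snap('wrist','wrist3.png'); print(c['xyz'])
P=cloud(c,d); R=np.array(s['tcp_rot']);p=np.array(s['position'])
Q=(P-p)@R
for v in range(90,260,15): print(v,[ (Q[v,u]*1000).round().tolist() for u in (252,)])
E
```

```text
0.008511723336496363 0.0 [0.4214358  0.17859101 0.12570801]
[0.46802918 0.24719836 0.31293442]
90 [[89.0, -1.0, 124.0]]
105 [[75.0, -1.0, 124.0]]
120 [[61.0, -1.0, 125.0]]
135 [[58.0, -1.0, 32.0]]
150 [[49.0, -1.0, 21.0]]
165 [[39.0, -1.0, 21.0]]
180 [[29.0, -1.0, 21.0]]
195 [[29.0, -1.0, -14.0]]
210 [[21.0, -1.0, -17.0]]
225 [[11.0, -1.0, -15.0]]
240 [[2.0, -1.0, -17.0]]
255 [[-8.0, -1.0, -17.0]]
```

View pics/wrist3.png

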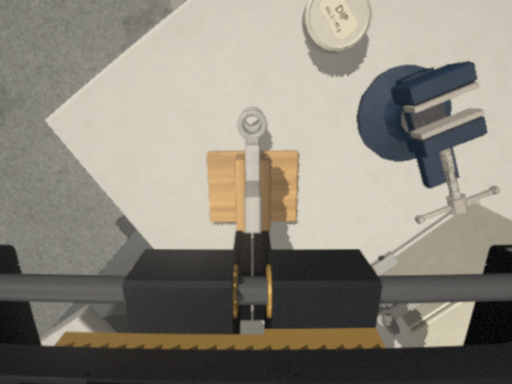

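The wrist view shows the fingers closed with the tab strip between them (252,250), though the opening and grip readings look odd. A small test lift will show whether the door is held.

send_rows(plan=[[255,0,0,-0.005,0],[255,0,0,-0.005,0],[255,0,0,0,0],[255,0,0,0,0]])

```text
time_s: 6.8
position: [0.4219, 0.1787, 0.1363]
tcp_rot: [[0.572, 0.82, 0.001], [0.82, -0.572, 0.0], [0.001, 0.001, -1.0]]
force: [-0.4, -0.1, 0.2]
opening: 0.004
grasp_force: 0.0
```

```bash
python3 - <<'E'
from h import *
s=read_state(); print(s['opening'],s['grasp_force'],s['position'],s['force'],s['moment'])
c,im,d=snap('wrist')
P=cloud(c,d); R=np.array(s['tcp_rot']);p=np.array(s['position'])
Q=(P-p)@R
for v in range(135,260,15): print(v,[ (Q[v,u]*1000).round().tolist() for u in (252,)])
for v in (235,245,255): print(v,[ (Q[v,u]*1000).round().tolist() for u in range(234,272,3)])
a=cv2.resize(im[120:384,180:330],None,fx=3,fy=3)[:600]; b=cv2.imread('pics/wrist3.png'); b=cv2.resize(b[120:384,180:330],None,fx=3,fy=3)[:600]
cv2.imwrite('pics/c3.png',np.hstack([a,b])[:, :800])
E
```

```text
0.004192327186565842 0.0 [0.421935   0.17868016 0.13631447] [-0.41193485 -0.05596467  0.16958539] [-0.10529166  0.11476663  0.00420673]
135 [[56.0, -1.0, 42.0]]
150 [[47.0, -1.0, 32.0]]
165 [[37.0, -1.0, 32.0]]
180 [[28.0, -1.0, 22.0]]
195 [[27.0, -1.0, -8.0]]
210 [[17.0, -1.0, -7.0]]
225 [[7.0, -1.0, -6.0]]
240 [[10.0, -1.0, -34.0]]
255 [[9.0, -1.0, -49.0]]
235 [[-65.0, -21.0, 136.0], [12.0, -9.0, -32.0], [12.0, -7.0, -32.0], [10.0, -6.0, -29.0], [10.0, -4.0, -29.0], [10.0, -3.0, -29.0], [11.0, -1.0, -29.0], [11.0, 1.0, -29.0], [10.0, 2.0, -28.0], [12.0, 4.0, -31.0], [12.0, 5.0, -32.0], [12.0, 7.0, -32.0], [-65.0, 19.0, 136.0]]
245 [[11.0, -10.0, -43.0], [12.0, -9.0, -43.0], [12.0, -7.0, -44.0], [10.0, -6.0, -41.0], [10.0, -4.0, -41.0], [11.0, -2.0, -42.0], [10.0, -1.0, -41.0], [10.0, 1.0, -39.0], [10.0, 2.0, -40.0], [10.0, 4.0, -41.0], [12.0, 5.0, -45.0], [11.0, 7.0, -43.0], [-77.0, 19.0, 136.0]]
255 [[39.0, -6.0, -104.0], [12.0, -8.0, -54.0], [10.0, -7.0, -51.0], [10.0, -5.0, -51.0], [11.0, -4.0, -52.0], [10.0, -2.0, -52.0], [9.0, -1.0, -49.0], [10.0, 0.0, -51.0], [11.0, 2.0, -52.0], [11.0, 3.0, -52.0], [12.0, 5.0, -55.0], [12.0, 6.0, -55.0], [38.0, 4.0, -104.0]]
```

View pics/c3.png

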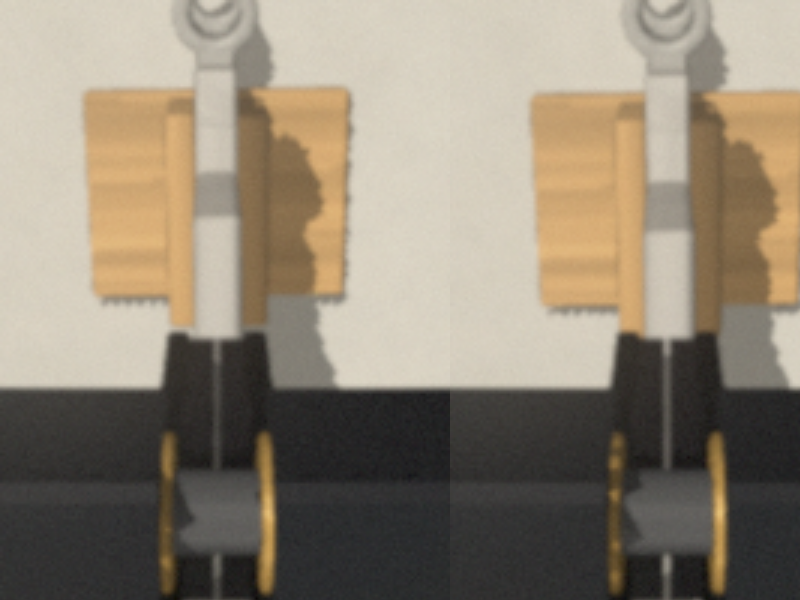

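The crop shows the fingers shut above the tab: they end at image row ~232, so the real fingertips sit well above where the reported TCP puts them. I'll measure that offset from the depth image.

```bash
python3 - <<'E'
from h import *
L=np.load('last_wrist.npz'); c={k:L[k] for k in L.files}
s=read_state(); R=np.array(s['tcp_rot']);p=np.array(s['position']); d=c['d']
Q=(cloud(c,d)-p)@R
for u in (240,246,258,264): print(u,[(v,(Q[v,u]*1000).round(1).tolist()) for v in range(226,240,2)])
q=Q[(d>0)&(Q[...,2]<-15)&(abs(Q[...,1])<8)&(abs(Q[...,0])<14)]; print(np.percentile(q[:,2],[97,99,99.8]))
b=Q[(d>0)&(Q[...,2]<-60)&(abs(Q[...,1])>20)&(abs(Q[...,1])<60)&(Q[...,0]>20)]; print('body',np.percentile(b[:,2],[90,97,99.5]))
print(Q[:,252][240:262:3].round(3))
import cv2
for n in ('scene','side'):
    cc,im,dd=snap(n,n+'5.png')
    PP=cloud(cc,dd); t=(dd>0)&(np.hypot(PP[...,0]-p[0],PP[...,1]-p[1])<.03)&(PP[...,2]>.145)&(PP[...,2]<.3); q=PP[t]
    print(n,len(q), np.percentile(q[:,2],[1,3,10]) if len(q) else '')
E
```

```text
240 [(226, [-36.8, -12.3, 95.6]), (228, [-56.6, -14.0, 136.6]), (230, [11.9, -7.5, -25.2]), (232, [11.8, -7.4, -27.8]), (234, [12.0, -7.3, -30.7]), (236, [12.3, -7.2, -33.9]), (238, [11.8, -7.1, -35.5])]
246 [(226, [6.7, -4.5, -7.1]), (228, [5.1, -4.5, -6.5]), (230, [3.2, -4.5, -5.3]), (232, [10.9, -4.1, -25.6]), (234, [10.0, -4.1, -26.4]), (236, [10.5, -4.1, -30.0]), (238, [10.6, -4.0, -32.8])]
258 [(226, [6.0, 3.0, -5.5]), (228, [5.3, 2.9, -7.0]), (230, [3.2, 3.0, -5.4]), (232, [10.8, 2.6, -25.4]), (234, [10.9, 2.5, -28.3]), (236, [10.8, 2.5, -30.8]), (238, [10.6, 2.4, -32.9])]
264 [(226, [-36.8, 11.0, 95.7]), (228, [-56.6, 12.7, 136.8]), (230, [12.2, 5.9, -25.9]), (232, [12.5, 5.7, -29.2]), (234, [12.0, 5.7, -30.8]), (236, [11.9, 5.6, -33.2]), (238, [11.8, 5.5, -35.5])]Traceback (most recent call last):
  File "<stdin>", line 6, in <module>
    return _quantile_unchecked(
        a, q, axis, out, overwrite_input, method, keepdims, weights)
    return _ureduce(a,
                    func=_quantile_ureduce_func,
    ...<5 lines>...
                    overwrite_input=overwrite_input,
                    method=method)
    r = func(a, **kwargs)
    result = _quantile(arr,
                       quantiles=q,
    ...<2 lines>...
                       out=out,
                       weights=wgt)
    slices_having_nans = np.isnan(arr[-1, ...])
                                  ~~~^^^^^^^^^
IndexError: index -1 is out of bounds for axis 0 with size 0
```

Measured: the fingertips are 24 mm behind the reported TCP, not 14 mm ahead, and the gripper body is shifted by the same ~38 mm. From here on I aim the reported z 38 mm lower. I'll open partway, descend and grip again.

send_rows(plan=[[140,0,0,0,0],[140,0,0,0,0],[140,0,0,0,0],[140,0,0,0,0],[140,0,0,0,0],[140,0,0,0,0],[140,0,0,0,0],[140,0,0,0.012,0],[140,0,0,0.012,0],[140,0,0,0.012,0],[140,0,0,0.012,0],[140,0,0,0,0],[140,0,0,0,0]])

```text
time_s: 7.93
position: [0.421, 0.1785, 0.0874]
tcp_rot: [[0.572, 0.82, -0.002], [0.82, -0.572, -0.0], [-0.001, -0.001, -1.0]]
force: [-0.5, 0.5, 0.5]
opening: 0.449
grasp_force: 0.0
```

send_rows(plan=[[255,0,0,0,0],[255,0,0,0,0],[255,0,0,0,0],[255,0,0,0,0],[255,0,0,0,0],[255,0,0,0,0],[255,0,0,0,0],[255,0,0,0,0]])

```text
time_s: 8.6
position: [0.4218, 0.1786, 0.0881]
tcp_rot: [[0.572, 0.82, 0.001], [0.82, -0.572, -0.0], [0.0, 0.001, -1.0]]
force: [0.6, -0.8, 2.9]
opening: 0.112
grasp_force: 30.0
```

Gripped on 10 mm with 30 N. Lifting 45 mm.

send_rows(plan=[[255,0,0,-0.005,0],[255,0,0,-0.01,0],[255,0,0,-0.01,0],[255,0,0,-0.01,0],[255,0,0,-0.01,0],[255,0,0,0,0],[255,0,0,0,0]])

```text
time_s: 9.18
position: [0.4214, 0.1787, 0.1329]
tcp_rot: [[0.572, 0.82, 0.0], [0.82, -0.572, 0.0], [0.0, 0.0, -1.0]]
force: [0.6, -0.3, -3.5]
opening: 0.113
grasp_force: 30.0
```

```bash
python3 - <<'E'
from h import *
s=read_state(); R=np.array(s['tcp_rot']);p=np.array(s['position']); print(s['time_s'],p,s['force'],np.degrees(np.arctan2(R[1,1],R[0,1])))
c,im,d=snap('wrist','wrist4.png')
Q=(cloud(c,d)-p)@R
# upper knuckle top ring, tool frame: x~.06,z~ -.01..+.03
t=(d>0)&(Q[...,0]>.035)&(Q[...,0]<.085)&(abs(Q[...,1])<.02)&(Q[...,2]<.06)&(Q[...,2]>-.02)
v,u=np.where(t); print(len(u),u.min(),u.max(),v.min(),v.max())
q=Q[t]; 
for x in np.arange(.035,.085,.005):
    k=(q[:,0]>=x)&(q[:,0]<x+.005)
    if k.sum(): print(x.round(3),k.sum(),np.median(q[k],0).round(4),q[k][:,1].min().round(4),q[k][:,1].max().round(4))
print('tab/top yaw', [ (round(x,3),np.median(Q[(d>0)&(abs(Q[...,0]-x)<.003)&(abs(Q[...,1])<.012)&(Q[...,2]<.03)&(Q[...,2]>-.03)],0).round(4)) for x in (.02,.04)])
print(cv2.imwrite('pics/c4.png',cv2.resize(im[60:230,170:340],None,fx=3.5,fy=3.5,interpolation=cv2.INTER_CUBIC)))
E
```

```text
9.1833 [0.42136808 0.17865491 0.13288703] [ 0.56980881 -0.29827244 -3.46974629] -34.89267574236021
1636 233 269 109 186
0.035 152 [ 0.0376 -0.0015 -0.0163] -0.0061 0.0036
0.04 158 [ 0.0425 -0.001  -0.0164] -0.006 0.0035
0.045 164 [ 0.0475 -0.001  -0.0164] -0.006 0.0035
0.05 237 [ 0.0526 -0.0015 -0.0093] -0.0064 0.0036
0.055 329 [ 0.0579 -0.001  -0.0056] -0.0101 0.0076
0.06 188 [ 0.062  -0.0058 -0.006 ] -0.0118 0.0087
0.065 163 [ 0.0682 -0.0044 -0.0062] -0.0112 0.0086
0.07 245 [ 0.0721 -0.0016 -0.0059] -0.0094 0.007
tab/top yaw [(0.02, array([nan, nan, nan])), (0.04, array([ 0.04  , -0.001 , -0.0164]))]
True
  return _methods._mean(a, axis=axis, dtype=dtype,
  ret = um.true_divide(
```

View pics/c4.png

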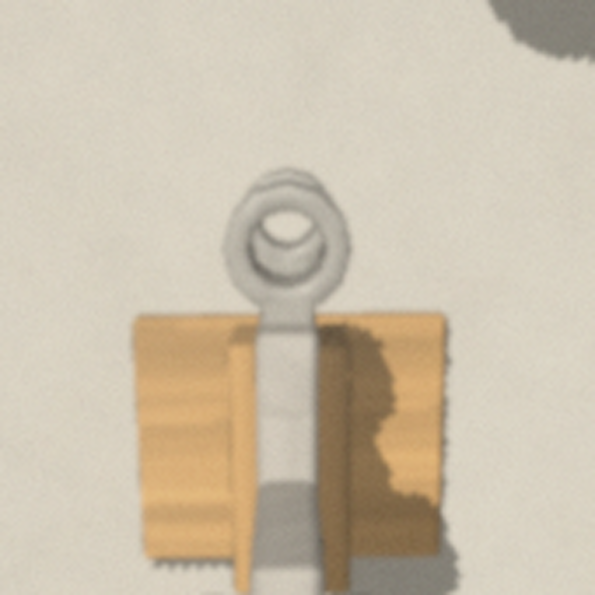

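The crop shows the upper knuckle ring cleanly, centre at crop (287,244), i.e. image (252.0,129.7). The door is held level.

```bash
python3 - <<'E'
from h import *
L=np.load('last_wrist.npz'); c={k:L[k] for k in L.files}
s=read_state(); R=np.array(s['tcp_rot']);p=np.array(s['position'])
k=onz(c,[(252.0,129.7)],.139)[0]; kt=R.T@(k-p); print('knuckle',k,'tool',kt)
y=np.radians(-62.7); c_,s_=np.cos(y),np.sin(y)
Rt=np.array([[-s_,c_],[c_,s_]])
pin=np.array([.4599,.0284]); T=pin-Rt@kt[:2]; print('TCP target',T)
A=T+[0,.06]; print('approach',A,'shift now',R.T@np.r_[A-p[:2],0],'turn',np.radians(62.7-34.89))
print('final shift',Rt.T@(T-A))
E
```

```text
knuckle [0.45774041 0.23254571 0.139     ] tool [ 0.06533963 -0.00070433 -0.00657996]
TCP target [ 0.40216112 -0.00219387]
approach [0.40216112 0.05780613] shift now [-1.09776578e-01  5.36690130e-02  2.76004985e-05] turn 0.4853760649796231
final shift [-0.02751897  0.05331703]
```

send_rows(plan=[[255,-0.0075,0.0035,0,0],[255,-0.0165,0.0081,0,0],[255,-0.0165,0.0081,0,0],[255,-0.0165,0.0081,0,0],[255,-0.0165,0.0081,0,0],[255,-0.0165,0.0081,0,0],[255,-0.0128,0.0062,0,0],[255,-0.008,0.0035,0,0],[255,0,0,0.0025,0.08],[255,0,0,0.0025,0.08],[255,0,0,0.0025,0.08],[255,0,0,0.0025,0.08],[255,0,0,0,0.08],[255,0,0,0,0.085],[255,0,0,0,0],[255,0,0,0,0],[255,0,0,0,0]])

```text
time_s: 10.65
position: [0.4019, 0.057, 0.1226]
tcp_rot: [[0.888, 0.461, -0.0], [0.461, -0.888, 0.0], [-0.0, -0.0, -1.0]]
force: [0.1, -0.4, -2.4]
opening: 0.111
grasp_force: 30.0
```

```bash
python3 - <<'E'
from h import *
s=read_state(); R=np.array(s['tcp_rot']);p=np.array(s['position']); y=np.degrees(np.arctan2(R[1,1],R[0,1])); print(s['time_s'],p,s['force'],y,R.round(4).tolist())
c,im,d=snap('wrist','wrist6.png')
def circ(x0,x1,y0,y1): pass
Q=cloud(c,d)
k=p+R@[.06534,-.0007,-.0066]; print('knuckle FK',k)
# depth-based: pin/bracket region & knuckle top
for lo,hi,nm in((.122,.134,'kn'),(.0985,.110,'pin/roof')):
    t=((d>0)&(Q[...,2]>lo)&(Q[...,2]<hi)&(Q[...,0]>.43)&(Q[...,0]<.50)&(Q[...,1]<.12)&(Q[...,1]>.0)).astype(np.uint8)
    n,lab,st,ce=cv2.connectedComponentsWithStats(t)
    for i in range(1,n):
        if st[i,4]>8: print(nm,st[i].tolist(),ce[i].round(1),np.median(Q[lab==i],0).round(4), np.round(onz(c,[ce[i]],np.median(Q[lab==i][:,2])),4))
T=np.array([.4599,.0284])-R[:2,:2]@[.06534,-.0007]; print('shift',R.T@np.r_[T-p[:2],0])
E
```

```text
10.65 [0.40192095 0.05699352 0.12258538] [ 0.08457634 -0.37364382 -2.36913015] -62.57504469097282 [[0.8876, 0.4606, -0.0005], [0.4606, -0.8876, 0.0001], [-0.0004, -0.0003, -1.0]]
knuckle FK [0.45959846 0.08770912 0.12915981]
kn [233, 112, 37, 43, 780] [251.5 132.3] [0.4568 0.0863 0.1289] [[0.4571 0.0873 0.1289]]
pin/roof [349, 115, 52, 55, 1567] [374.2 142.5] [0.4864 0.0121 0.1045] [[0.4862 0.0121 0.1045]]
pin/roof [323, 158, 15, 13, 107] [329.9 163.8] [0.4608 0.0301 0.1014] [[0.4603 0.0295 0.1014]]
shift [-2.70467214e-02  5.27844048e-02 -4.26762356e-06]
```

send_rows(plan=[[255,-0.0045,0.0088,0,0],[255,-0.0045,0.0088,0,0],[255,-0.0045,0.0088,0,0],[255,-0.0045,0.0088,0,0],[255,-0.0045,0.0088,0,0],[255,-0.0044,0.0086,0,0],[255,0,0,0,0],[255,0,0,0,0],[255,0,0,0.004,0],[255,0,0,0.004,0],[255,0,0,0.003,0],[255,0,0,0,0],[255,0,0,0,0]])

```text
time_s: 11.78
position: [0.402, -0.0017, 0.1114]
tcp_rot: [[0.888, 0.459, -0.001], [0.459, -0.888, 0.0], [-0.001, -0.001, -1.0]]
force: [-0.3, -0.4, -2.9]
opening: 0.116
grasp_force: 30.0
```

```bash
python3 - <<'E'
from h import *
s=read_state(); R=np.array(s['tcp_rot']);p=np.array(s['position']); y=np.degrees(np.arctan2(R[1,1],R[0,1])); print(s['time_s'],p,s['force'],s['moment'],y)
k=p+R@[.06534,-.0007,-.0066]; print('knuckle FK',k, 'raised',p[2]-.0719-.022)
c,im,d=snap('wrist')
Q=cloud(c,d)
crop=im[80:180,200:310]
a=cv2.resize(crop,None,fx=5,fy=5,interpolation=cv2.INTER_CUBIC)
cs,ims,ds=snap('scene'); b=cv2.resize(ims[175:235,215:265],None,fx=5,fy=5,interpolation=cv2.INTER_CUBIC)
b=cv2.copyMakeBorder(b,0,a.shape[0]-b.shape[0],0,0,cv2.BORDER_CONSTANT)
cv2.imwrite('pics/c6.png',np.hstack([a,b])[:600,:800])
E
```

```text
11.7833 [ 0.40202193 -0.00170603  0.11138315] [-0.3306625  -0.40594861 -2.86967985] [-0.05535907  0.12667605  0.00426983] -62.64989180937117
knuckle FK [0.45974326 0.02893245 0.11793275] raised 0.017483148910340703
```

No contact force with both tips already 4 mm inside the knuckles. Lowering further, slowly.

send_rows(plan=[[255,0,0,0.002,0],[255,0,0,0.002,0],[255,0,0,0.002,0],[255,0,0,0.002,0],[255,0,0,0,0]])

```text
time_s: 12.3
position: [0.4025, -0.0021, 0.1034]
tcp_rot: [[0.889, 0.459, 0.0], [0.459, -0.889, 0.0], [0.0, 0.0, -1.0]]
force: [0.9, -0.0, -2.9]
opening: 0.111
grasp_force: 30.0
```

send_rows(plan=[[255,0,0,0.002,0],[255,0,0,0.002,0],[255,0,0,0.002,0],[255,0,0,0.001,0],[255,0,0,0,0]])

```text
time_s: 12.72
position: [0.4025, -0.0021, 0.0966]
tcp_rot: [[0.889, 0.459, 0.0], [0.459, -0.889, -0.0], [0.0, 0.0, -1.0]]
force: [1.1, 0.8, -2.8]
opening: 0.113
grasp_force: 30.0
```

send_rows(plan=[[255,0,0,0.001,0],[255,0,0,0.001,0],[255,0,0,0.001,0],[255,0,0,0,0]])

```text
time_s: 13.05
position: [0.4025, -0.0021, 0.0939]
tcp_rot: [[0.888, 0.459, 0.0], [0.459, -0.888, -0.0], [0.0, 0.0, -1.0]]
force: [-0.5, -0.3, -0.1]
opening: 0.115
grasp_force: 30.0
```

send_rows(plan=[[255,0,0,0.001,0],[255,0,0,0,0],[190,0,0,0,0],[190,0,0,0,0],[190,0,0,0,0],[190,0,0,0,0],[190,0,0,0,0]])

```text
time_s: 13.63
position: [0.4023, -0.002, 0.0927]
tcp_rot: [[0.888, 0.459, -0.0], [0.459, -0.888, 0.0], [-0.0, -0.0, -1.0]]
force: [0.1, -0.3, -0.5]
opening: 0.25
grasp_force: 0.0
```

```bash
python3 - <<'E'
from h import *
s=read_state(); R=np.array(s['tcp_rot']);p=np.array(s['position']); print(s['time_s'],p,s['force'],s['opening'])
c,im,d=snap('wrist'); W=cloud(c,d); Q=(W-p)@R
def zone(x0,x1,y,lo,hi):
    t=(d>0)&(Q[...,0]>x0)&(Q[...,0]<x1)&(abs(Q[...,1])<y)&(W[...,2]>lo)&(W[...,2]<hi); return W[t],Q[t]
for nm,a in {'knuckle top .100':(.056,.076,.012,.09,.125),'panel top .110':(.03,.05,.006,.09,.125),'pin':(.062,.069,.004,.06,.125)}.items():
    w,q=zone(*a); print(nm,len(w),np.percentile(w[:,2],[10,50,90]).round(4),np.median(q,0).round(4))
for n in('scene','side'):
    c,im,d=snap(n); W=cloud(c,d); Q=(W-p)@R
    w,q=zone(.054,.078,.014,.015,.125); print(n,len(w),np.sort(w[:,2]).round(3)[::max(1,len(w)//15)])
E
```

```text
13.6333 [ 0.40234085 -0.00201783  0.09269214] [ 0.06751836 -0.25922569 -0.53873505] 0.2496468610189357
knuckle top .100 896 [0.0977 0.1006 0.1024] [ 0.0655 -0.0006 -0.008 ]
panel top .110 593 [0.109  0.1098 0.1106] [ 0.0404 -0.0012 -0.0172]
pin 178 [0.0852 0.1016 0.1057] [ 0.066  -0.     -0.0089]
scene 27 [0.017 0.018 0.019 0.02  0.021 0.024 0.024 0.024 0.026 0.027 0.028 0.03
 0.033 0.034 0.036 0.036 0.037 0.037 0.038 0.038 0.039 0.04  0.096 0.097
 0.101 0.101 0.102]
side 102 [0.015 0.018 0.022 0.026 0.03  0.034 0.037 0.038 0.04  0.077 0.081 0.084
 0.088 0.092 0.097 0.1   0.102]
```

Both knuckles are fully down: knuckle top at 0.1006 m, panel top at 0.1098, pin tip showing at 0.106, and it holds with the fingers open. I'll re-grip and swing it along the arc.

send_rows(plan=[[255,0,0,0,0],[255,0,0,0,0],[255,0,0,0,0],[255,0,0,0,0],[255,0,0,0,0],[255,0.0003,0.0052,0,-0.08],[255,0.0003,0.0052,0,-0.08],[255,0.0003,0.0052,0,-0.08],[255,0.0003,0.0052,0,-0.08],[255,0,0,0,0]])

```text
time_s: 14.62
position: [0.4148, -0.0191, 0.0928]
tcp_rot: [[0.698, 0.716, -0.001], [0.716, -0.698, -0.0], [-0.001, -0.001, -1.0]]
force: [-1.3, -1.4, 2.9]
opening: 0.113
grasp_force: 30.0
```

send_rows(plan=[[255,0.0003,0.0052,0,-0.08],[255,0.0003,0.0052,0,-0.08],[255,0.0003,0.0052,0,-0.08],[255,0.0003,0.0052,0,-0.08],[255,0.0003,0.0052,0,-0.08],[255,0.0003,0.0052,0,-0.08],[255,0.0003,0.0052,0,-0.08],[255,0.0003,0.0052,0,-0.08],[255,0.0002,0.0039,0,-0.06],[255,0,0,0,0],[255,0,0,0,0]])

```text
time_s: 15.53
position: [0.4562, -0.0372, 0.0931]
tcp_rot: [[0.075, 0.997, 0.0], [0.997, -0.075, -0.002], [-0.002, 0.001, -1.0]]
force: [-0.9, -5.5, 3.0]
opening: 0.113
grasp_force: 30.0
```

```bash
python3 - <<'E'
from h import *
s=read_state(); R=np.array(s['tcp_rot']);p=np.array(s['position']); y=np.degrees(np.arctan2(R[1,1],R[0,1])); print(s['time_s'],p,s['force'],s['moment'],y,'hinge',(p+R@[.0655,-.0007,0])[:2], 'left rad',np.radians(4.93-y))
E
```

```text
15.5333 [ 0.45615782 -0.03715071  0.09305704] [-0.90339709 -5.53908062  3.01865319] [-1.18329505  0.44421538  0.031036  ] -4.3196471480094365 hinge [0.46039339 0.0282158 ] left rad 0.16143679738046796
```

send_rows(plan=[[255,-0.0004,0.0026,0,-0.04],[255,-0.0001,0.0026,0,-0.04],[255,0.0001,0.0026,0,-0.04],[255,0.0001,0.0013,0,-0.02],[255,0,0,0,0]])

```text
time_s: 15.95
position: [0.4649, -0.0373, 0.093]
tcp_rot: [[-0.066, 0.998, -0.0], [0.998, 0.066, -0.001], [-0.001, -0.0, -1.0]]
force: [-1.8, -6.2, 3.6]
opening: 0.113
grasp_force: 30.0
```

send_rows(plan=[[255,0,0.0013,0,-0.02],[255,0,0,0,0]])

```text
time_s: 16.12
position: [0.4661, -0.0372, 0.093]
tcp_rot: [[-0.085, 0.996, -0.0], [0.996, 0.085, -0.001], [-0.001, -0.001, -1.0]]
force: [-1.2, -5.0, 3.6]
opening: 0.109
grasp_force: 30.0
```

send_rows(plan=[[255,0,0.0007,0,-0.01],[255,0,0.0003,0,-0.005],[255,0,0,0,0],[255,0,0,0,0]])

```text
time_s: 16.45
position: [0.466, -0.0371, 0.0929]
tcp_rot: [[-0.098, 0.995, -0.002], [0.995, 0.098, -0.001], [-0.001, -0.002, -1.0]]
force: [-3.6, -6.2, 4.9]
opening: 0.118
grasp_force: 30.0
```

send_rows(plan=[[255,0,0.001,0,0],[255,0,0.0005,0,0],[255,0,0,0,0]])

```text
time_s: 16.7
position: [0.4663, -0.0371, 0.093]
tcp_rot: [[-0.098, 0.995, -0.005], [0.995, 0.098, -0.001], [-0.001, -0.005, -1.0]]
force: [-6.3, -8.4, 8.3]
opening: 0.113
grasp_force: 30.1
```

```bash
python3 - <<'E'
from h import *
s=read_state(); R=np.array(s['tcp_rot']);p=np.array(s['position']); print(s['time_s'],p,s['force'],s['moment'])
def rep(n):
    c,im,d=snap(n); W=cloud(c,d)
    a=np.radians(4.93); B=np.array([[np.cos(a),-np.sin(a),0],[np.sin(a),np.cos(a),0],[0,0,1]])
    Q=(W-[.5398,-.0328,0])@B
    for z0,z1 in((.106,.1125),(.14,.153)):
        t=(d>0)&(Q[...,0]<-.055)&(Q[...,0]>-.095)&(abs(Q[...,1])<.075)&(Q[...,2]>z0)&(Q[...,2]<z1); q=Q[t]
        if len(q)>20:
            print(n,z0,len(q),np.polyfit(q[:,1],q[:,0],1).round(4),q[:,:2].min(0).round(3),q[:,:2].max(0).round(3))
for n in('wrist','scene','side'): rep(n)
E
```

```text
16.7 [ 0.46626539 -0.03707428  0.0929536 ] [-6.32433385 -8.38930589  8.30446576] [-1.59149873  1.27749199 -0.31326373]
wrist 0.106 813 [-0.0249 -0.0729] [-0.079  0.01 ] [-0.056  0.069]
wrist 0.14 2182 [ 0.0027 -0.074 ] [-0.089 -0.031] [-0.059  0.03 ]
scene 0.106 77 [ 0.0121 -0.0757] [-0.08  -0.055] [-0.063  0.052]
scene 0.14 45 [ 0.311  -0.0673] [-0.081 -0.033] [-0.058 -0.006]
side 0.106 76 [-0.0248 -0.0765] [-0.082 -0.064] [-0.056  0.068]
side 0.14 82 [-0.1723 -0.0789] [-0.092 -0.033] [-0.057  0.01 ]
```

The door is against the bumpers (force rises, no further travel). Release and rise.

send_rows(plan=[[150,0,0,0,0],[150,0,0,0,0],[150,0,0,0,0],[150,0,0,0,0],[150,0,0,0,0],[0,0,0,-0.01,0],[0,0,0,-0.017,0],[0,0,0,-0.017,0],[0,0,0,-0.017,0],[0,0,0,-0.01,0],[0,0,0,0,0],[0,0,0,0,0],[0,0,0,0,0]])

```text
time_s: 17.93
position: [0.4683, -0.036, 0.1631]
tcp_rot: [[-0.101, 0.995, -0.001], [0.995, 0.101, 0.001], [0.001, -0.001, -1.0]]
force: [0.4, 0.0, -0.8]
opening: 0.931
grasp_force: 0.0
```

```bash
python3 - <<'E'
from h import *
s=read_state(); R=np.array(s['tcp_rot']);p=np.array(s['position']); print(s['time_s'],p,s['force'],s['opening'],s['joint_positions'])
a=np.radians(4.93); B=np.array([[np.cos(a),-np.sin(a),0],[np.sin(a),np.cos(a),0],[0,0,1]])
for n in('wrist','scene','side'):
    c,im,d=snap(n); W=cloud(c,d); Q=(W-[.5398,-.0328,0])@B
    t=(d>0)&(Q[...,0]<-.055)&(Q[...,0]>-.11)&(Q[...,1]<-.02)&(Q[...,1]>-.075)&(Q[...,2]>.02)&(Q[...,2]<.098); q=Q[t]
    print(n,len(q),len(q) and np.percentile(q[:,0],[10,50,90]).round(4))
    for z0,z1 in((.1075,.112),(.142,.151)):
        t=(d>0)&(Q[...,0]<-.055)&(Q[...,0]>-.095)&(abs(Q[...,1])<.075)&(Q[...,2]>z0)&(Q[...,2]<z1); q=Q[t]
        if len(q)>20: print(n,z0,len(q),np.polyfit(q[:,1],q[:,0],1).round(4),q[:,:2].min(0).round(3),q[:,:2].max(0).round(3))
    t=(d>0)&(np.hypot(W[...,0]-.538,W[...,1]+.033)<.05)&(W[...,2]>.134)&(W[...,2]<.142); q=W[t]
    if len(q)>20: print('collar',len(q),cv2.minEnclosingCircle(q[:,:2].astype(np.float32)))
    if n=='scene':
        t=(d>0)&(Q[...,2]>.106)&(Q[...,2]<.118)&(abs(Q[...,0])<.06)&(abs(Q[...,1])<.055); q=Q[t]; r=np.hypot(q[:,0],q[:,1]); q=q[r>.031]; print('nose/stop',q[:40].round(3).tolist())
E
```

```text
17.9333 [ 0.46832625 -0.03603832  0.1630916 ] [ 0.35768828  0.03079908 -0.77952286] 0.9310061878567661 [-1.80750626e+01  2.14417540e+01  1.05958050e+02  9.67661664e-03
  5.26735135e+01 -2.38628391e+01]
wrist 103 [-0.068  -0.0654 -0.0636]
wrist 0.1075 422 [ 0.022  -0.0753] [-0.079 -0.06 ] [-0.069  0.067]
wrist 0.142 1112 [ 0.0126 -0.0744] [-0.079 -0.032] [-0.069  0.029]
collar 1226 ((0.540366530418396, -0.032428640872240067), 0.02865643985569477)
scene 354 [-0.0813 -0.0775 -0.0646]
scene 0.1075 48 [ 0.0529 -0.0769] [-0.081 -0.061] [-0.069  0.051]
scene 0.142 64 [ 0.0138 -0.0743] [-0.08  -0.034] [-0.067  0.026]
collar 84 ((0.5388079285621643, -0.03627551719546318), 0.027025209739804268)
nose/stop [[0.044, 0.052, 0.107], [0.038, 0.043, 0.106], [0.019, 0.047, 0.106], [0.041, -0.028, 0.106], [0.036, -0.03, 0.107], [-0.008, 0.033, 0.107], [-0.011, 0.031, 0.106], [0.009, -0.039, 0.106], [-0.036, 0.051, 0.106], [-0.018, -0.025, 0.117], [-0.016, -0.031, 0.117], [-0.039, 0.044, 0.107], [-0.018, -0.025, 0.113], [-0.022, -0.03, 0.118], [-0.021, -0.032, 0.117], [-0.018, -0.034, 0.116], [-0.021, -0.03, 0.113], [-0.021, -0.033, 0.114], [-0.02, -0.035, 0.114], [-0.02, -0.029, 0.109], [-0.022, -0.033, 0.111], [-0.02, -0.035, 0.111], [-0.012, -0.041, 0.107], [-0.055, 0.049, 0.106], [-0.051, 0.039, 0.106], [-0.02, -0.032, 0.107], [-0.024, -0.037, 0.107], [-0.019, -0.044, 0.106], [-0.031, -0.028, 0.106], [-0.033, -0.035, 0.106], [-0.041, -0.029, 0.106], [-0.036, -0.039, 0.106], [-0.045, -0.054, 0.106]]
side 387 [-0.0809 -0.0769 -0.0596]
side 0.1075 44 [ 0.0156 -0.0775] [-0.081 -0.067] [-0.071  0.053]
side 0.142 51 [-0.0147 -0.0761] [-0.081 -0.035] [-0.068  0.027]
collar 76 ((0.5379666686058044, -0.0377216562628746), 0.026801450178027153)
```

The door stayed shut to within about 1° after release. The collar is centred at (0.5404, -0.0324), and its nose is about 59° anticlockwise of the front. A gentle nudge with the front finger will make sure the door rests on the bumpers.

send_rows(plan=[[185,0,0,0,0],[185,0,0,0,0],[185,0,0,0,0],[185,0,0,0,0],[185,0,0,0,0],[185,0,0,0,0],[185,0,0,0,0],[185,0,0,0,0],[185,0,0,0,0],[185,0,0,0,0],[185,0,0,0.014,0],[185,0,0,0.014,0],[185,0,0,0.014,0],[185,0,0,0.014,0],[185,0,0,0,0]])

```text
time_s: 19.33
position: [0.4671, -0.0359, 0.1058]
tcp_rot: [[-0.101, 0.995, -0.005], [0.995, 0.101, 0.001], [0.002, -0.004, -1.0]]
force: [0.6, -0.2, -0.4]
opening: 0.272
grasp_force: 0.0
```

send_rows(plan=[[185,0,0.002,0,0],[185,0,0.001,0,0],[185,0,0.001,0,0],[185,0,0,0,0]])

```text
time_s: 19.67
position: [0.4733, -0.0362, 0.1085]
tcp_rot: [[-0.101, 0.995, 0.001], [0.995, 0.101, -0.001], [-0.001, 0.001, -1.0]]
force: [-0.1, -0.3, 1.0]
opening: 0.271
grasp_force: 0.2
```

send_rows(plan=[[185,0,0.001,0,0],[185,0,0,0,0]])

```text
time_s: 19.83
position: [0.4734, -0.0359, 0.1082]
tcp_rot: [[-0.101, 0.995, -0.001], [0.995, 0.101, -0.0], [-0.0, -0.001, -1.0]]
force: [-1.8, -1.5, 1.2]
opening: 0.274
grasp_force: 1.0
```

send_rows(plan=[[185,0,0.001,0,0],[185,0,0,0,0]])

```text
time_s: 20.0
position: [0.4735, -0.0356, 0.1078]
tcp_rot: [[-0.101, 0.995, -0.003], [0.995, 0.101, 0.0], [0.001, -0.003, -1.0]]
force: [-4.5, -1.6, 2.5]
opening: 0.277
grasp_force: 2.1
```

The door resists at once without moving, so it rests on the bumpers. Back off, rise, and go over the collar.

send_rows(plan=[[185,0,-0.003,0,0],[185,0,-0.003,0,0],[0,0,0,-0.015,0],[0,0,0,-0.02,0],[0,0,0,-0.02,0],[0,0,0,0,0],[0,-0.0007,0.0147,0,0],[0,-0.0007,0.0147,0,0],[0,-0.0007,0.0147,0,0],[0,-0.0007,0.0147,0,0],[0,-0.0007,0.0147,0,0],[0,0,0,0,0],[0,0,0,0,0],[0,0,0,0,0]])

```text
time_s: 21.17
position: [0.5411, -0.0322, 0.162]
tcp_rot: [[-0.101, 0.995, -0.002], [0.995, 0.101, 0.001], [0.001, -0.002, -1.0]]
force: [0.3, -0.1, -0.6]
opening: 0.989
grasp_force: 0.0
```

```bash
python3 - <<'E'
from h import *
s=read_state(); R=np.array(s['tcp_rot']);p=np.array(s['position']); print(s['time_s'],p,s['opening'],s['force'])
print('to collar',R.T@(np.array([.5404,-.0324,.099])-p)+[0,.001,0])
c,im,d=snap('wrist'); Q=(cloud(c,d)-p)@R
t=(d>0)&(np.hypot(Q[...,0],Q[...,1])<.045)&(Q[...,2]+0>p[2]-.142)&(Q[...,2]<p[2]-.134); q=Q[t]; print('ring part',len(q),len(q) and (q.min(0).round(4),q.max(0).round(4)))
a=np.radians(4.93); B=np.array([[np.cos(a),-np.sin(a),0],[np.sin(a),np.cos(a),0],[0,0,1]])
for n in('scene','side'):
    c,im,d=snap(n); W=cloud(c,d); Q=(W-[.5398,-.0328,0])@B
    t=(d>0)&(Q[...,0]<-.055)&(Q[...,0]>-.095)&(abs(Q[...,1])<.075)&(Q[...,2]>.142)&(Q[...,2]<.151); q=Q[t]; print(n,len(q), len(q) and np.polyfit(q[:,1],q[:,0],1).round(4))
    t=(d>0)&(np.hypot(W[...,0]-p[0],W[...,1]-p[1])<.075)&(W[...,2]>.152)&(W[...,2]<.3); q=W[t]; print('tips z',len(q),len(q) and np.percentile(q[:,2],[.5,2,5]).round(4))
E
```

```text
21.1667 [ 0.54106839 -0.03215391  0.16204685] 0.9888927086432631 [ 0.27851089 -0.1123844  -0.56201561]
to collar [-0.00022563  0.000427    0.06304787]
ring part 1340 (array([-0.0289, -0.0292,  0.0201]), array([0.0273, 0.0267, 0.028 ]))
scene 61 [-0.0137 -0.0749]
tips z 606 [0.1529 0.1869 0.1912]
side 48 [-0.0056 -0.0765]
tips z 947 [0.1522 0.1823 0.1926]
```

Centred to within 1 mm, and both cameras confirm the fingertips at 0.187 (offset 25 mm). Descend and grip.

send_rows(plan=[[0,-0.0005,0,0.0157,0],[0,0,0,0.0157,0],[0,0,0,0.0157,0],[0,0,0,0.0157,0],[0,0,0,0,0],[255,0,0,0,0],[255,0,0,0,0],[255,0,0,0,0],[255,0,0,0,0],[255,0,0,0,0],[255,0,0,0,0],[255,0,0,0,0],[255,0,0,0,0],[255,0,0,0,0]])

```text
time_s: 22.48
position: [0.5407, -0.0331, 0.1004]
tcp_rot: [[-0.101, 0.995, -0.003], [0.995, 0.101, -0.0], [-0.0, -0.003, -1.0]]
force: [-5.0, -0.6, 5.5]
opening: 0.617
grasp_force: 30.0
```

send_rows(plan=[[255,0,-0.0005,0,0],[255,0,0,0,0.08],[255,0,0,0,0.08],[255,0,0,0,0.08],[255,0,0,0,0.08],[255,0,0,0,0.08],[255,0,0,0,0.08],[255,0,0,0,0.08],[255,0,0,0,0.08],[255,0,0,0,0.08],[255,0,0,0,0]])

```text
time_s: 23.4
position: [0.5417, -0.0333, 0.1004]
tcp_rot: [[0.581, 0.814, -0.0], [0.814, -0.581, -0.0], [-0.001, 0.0, -1.0]]
force: [-2.5, -2.2, 4.9]
opening: 0.614
grasp_force: 30.0
```

```bash
cat > col.py <<'E'
from h import *
s=read_state(); R=np.array(s['tcp_rot']);p=np.array(s['position']); print(s['time_s'],p,s['force'],s['moment'],s['opening'],'yaw',np.degrees(np.arctan2(R[1,1],R[0,1])))
a=np.radians(4.93); B=np.array([[np.cos(a),-np.sin(a),0],[np.sin(a),np.cos(a),0],[0,0,1]])
for n in('scene','side','wrist'):
    c,im,d=snap(n); W=cloud(c,d); Q=(W-[.5404,-.0326,0])@B
    t=(d>0)&(Q[...,2]>.1085)&(Q[...,2]<.119); r=np.hypot(Q[...,0],Q[...,1]); t&=(r>.031)&(r<.047); q=Q[t]; an=np.degrees(np.arctan2(-q[:,1],-q[:,0]))
    print(n,len(q),'angle from front (deg ccw)',np.round(np.percentile(an,[10,50,90]),1) if len(q) else '')
E
python3 col.py
```

```text
23.4 [ 0.54170373 -0.03329112  0.10039389] [-2.4634981  -2.21763244  4.89281661] [-0.31547387  0.71606047 -0.06237027] 0.6140674759486308 yaw -35.54862054840576
scene 4 angle from front (deg ccw) [17.6 20.1 25.8]
side 25 angle from front (deg ccw) [-14.2  18.7  26.3]
wrist 0 angle from front (deg ccw)
```

send_rows(plan=[[255,0,0,0,0.05],[255,0,0,0,0.05],[255,0,0,0,0.05],[255,0,0,0,0.05],[255,0,0,0,0.05],[255,0,0,0,0]])

```text
time_s: 24.05
position: [0.542, -0.0335, 0.1004]
tcp_rot: [[0.763, 0.646, 0.0], [0.646, -0.763, -0.001], [-0.0, 0.001, -1.0]]
force: [-2.1, -2.8, 5.2]
opening: 0.614
grasp_force: 30.0
```

```bash
python3 col.py
```

```text
24.05 [ 0.54201102 -0.03351466  0.10039367] [-2.12052636 -2.76335251  5.22050776] [-0.47748108  0.69411602 -0.06208631] 0.6135075768779328 yaw -49.74214688908521
scene 3 angle from front (deg ccw) [ 4.9  7.8 11.9]
side 21 angle from front (deg ccw) [-11.1   8.3  59. ]
wrist 5 angle from front (deg ccw) [-17.3 -16.1 -14.9]
```

send_rows(plan=[[255,0,0,0,0.03],[255,0,0,0,0.03],[255,0,0,0,0.03],[255,0,0,0,0]])

```text
time_s: 24.53
position: [0.5424, -0.0334, 0.1003]
tcp_rot: [[0.816, 0.578, 0.001], [0.578, -0.816, -0.001], [0.0, 0.002, -1.0]]
force: [-1.8, -1.9, 4.8]
opening: 0.614
grasp_force: 30.0
```

```bash
python3 col.py
```

```text
24.5333 [ 0.54242605 -0.03341391  0.10032949] [-1.75991457 -1.91530439  4.80863955] [-0.37284737  0.43748964  0.58181406] 0.6137041656249125 yaw -54.692963182131344
scene 2 angle from front (deg ccw) [3.3 5.1 7. ]
side 20 angle from front (deg ccw) [-10.9   4.4  10. ]
wrist 0 angle from front (deg ccw)
```

send_rows(plan=[[255,0,0,0,0.03],[255,0,0,0,0],[255,0,0,0,0]])

```text
time_s: 24.93
position: [0.543, -0.0331, 0.1002]
tcp_rot: [[0.834, 0.552, 0.002], [0.552, -0.834, -0.001], [0.002, 0.002, -1.0]]
force: [0.8, -1.4, 3.8]
opening: 0.612
grasp_force: 30.0
```

```bash
python3 col.py
```

```text
24.9333 [ 0.54304257 -0.03311902  0.10024918] [ 0.79635966 -1.40546066  3.80450881] [-0.29949192  0.09166523  0.78912248] 0.612199061292673 yaw -56.512451593226544
scene 2 angle from front (deg ccw) [3.9 5.5 7.2]
side 21 angle from front (deg ccw) [-11.2   4.   44.1]
wrist 0 angle from front (deg ccw)
```

The moment jumped from ~0 to 0.8 N·m while the nose stayed put, so the collar is at its stop. Release and rise.

send_rows(plan=[[0,0,0,0,0],[0,0,0,0,0],[0,0,0,0,0],[0,0,0,0,0],[0,0,0,0,0],[0,0,0,0,0],[0,0,0,-0.015,0],[0,0,0,-0.02,0],[0,0,0,-0.02,0],[0,0,0,-0.015,0],[0,-0.02,0,0,0],[0,-0.03,0,0,0],[0,-0.03,0,0,0],[0,0,0,0,0],[0,0,0,0,0]])

```text
time_s: 26.33
position: [0.474, -0.0773, 0.17]
tcp_rot: [[0.837, 0.547, -0.0], [0.547, -0.837, 0.001], [-0.0, -0.001, -1.0]]
force: [-0.1, 0.4, 0.4]
opening: 1.002
grasp_force: 0.0
```

```bash
python3 col.py; python3 - <<'E'
from h import *
a=np.radians(4.93); B=np.array([[np.cos(a),-np.sin(a),0],[np.sin(a),np.cos(a),0],[0,0,1]])
for n in('scene','side','wrist'):
    L=np.load('last_%s.npz'%n); c={k:L[k] for k in L.files}; d=c['d']; Q=(cloud(c,d)-[.5398,-.0328,0])@B
    for z in((.1075,.112),(.142,.151)):
        t=(d>0)&(Q[...,0]<-.055)&(Q[...,0]>-.095)&(abs(Q[...,1])<.075)&(Q[...,2]>z[0])&(Q[...,2]<z[1]); q=Q[t]
        if len(q)>20: print(n,z,len(q),np.polyfit(q[:,1],q[:,0],1).round(4),np.median(q[:,2]).round(4))
E
```

```text
26.3333 [ 0.47396437 -0.07726945  0.17002053] [-0.10595673  0.44494974  0.38949952] [-0.09910508  0.0889814  -0.0049795 ] 1.0023318734487603 yaw -56.814301179232864
scene 0 angle from front (deg ccw) 
side 21 angle from front (deg ccw) [-15.8   5.8  10.1]
wrist 261 angle from front (deg ccw) [-17.5 -10.1   3. ]
scene (0.1075, 0.112) 48 [ 0.056 -0.077] 0.1093
scene (0.142, 0.151) 65 [ 0.005  -0.0747] 0.1449
side (0.1075, 0.112) 48 [-0.0087 -0.0769] 0.109
side (0.142, 0.151) 51 [-0.0146 -0.0764] 0.1453
wrist (0.1075, 0.112) 481 [-0.0466 -0.0715] 0.1099
wrist (0.142, 0.151) 1179 [ 0.0229 -0.0731] 0.1459
```

```bash
python3 -c "
from rig import *
print(hand_in())"
```

```text
the job is handed in; nothing more can be done
None
```

The job is handed in: the door was hung well open with both knuckles fully down, then swung shut against the bumpers, and the collar turned clockwise to its stop, in 26 s. The models, tin and handpiece were left alone; I did not check their positions afterwards.

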